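# Lock the balance pan and turn the sample dish

## Task

Lock the balance's pan by turning the fluted lock collar until its lug points at the raised rib on the deck. Then take the sample dish by its bridge handle, lift it straight up about 10 cm above the pan and, in the air over the pan, turn it a quarter turn (either way), so that its handle bar lies across the balance from end to end instead of front to back. Keep the dish level and the chocolate ball resting in its middle all the time, leave the jar, beaker and tub alone, and finish while holding the dish motionless up there: do not put it down or let go.

Things in the scene. Friction and masses are not known exactly. Their poses are not given: they have to be found in the camera images.
- pan_center (a point): Centre of the top face of the round steel pan (diameter 140, top 68 above the table) of the white bench balance. Axes are the balance's: x to its back (the dark display is at its front), y along its length towards the pan's end, z up. The lock collar lies towards -y.
- collar_grip (a point): Point on the lock collar's vertical axis, 80 above the table, a good height to grip (axes are the balance's). Fluted aluminium ring, gripping width 48 to 50, from 62 to 92 above the table, round a fixed dark post whose top is at 97. A lug 9 wide sticks out of its foot (62 to 72 above the table) to 42 from the axis: grip across the lug's direction to miss it.
- collar (a joint): Angle of the lock collar in rad about the vertical: grows anticlockwise as seen from above, range 0 to 1.75, stiff (about 0.12 N m of friction) and stays where it is left. The lug points at the rib (locked) at 1.30; from the axis, the lug points in the direction 1.842 rad + value, measured anticlockwise from the balance's +x.
- lock_mark (a point): Middle of the top of the locked mark: a black raised rib 28 long, 7 wide, 4 high on the deck, 59 from the collar's axis towards the balance's -x, lying along that direction. (A small black round dot on the deck, 50 from the axis, marks the unlocked place at 0.)
- dish_handle (a point): Centre of the handle bar of the steel sample dish (0.3 kg, loose on the pan; 128 across, rim 26 high). Bar level, 126 long (along this point's x), 12 wide, 14 high, on two uprights at its ends; at the start front to back on the balance (along its x within 0.03 rad). Centre 90 above the dish's underside, right above its middle; the dish hangs balanced from it.
- dish_hollow (a point): Lowest point of the dish's hollow, in its middle, 8 above the dish's underside, 82 below the bar's centre; axes as the dish's (x along the bar, z up). The floor rises outward at 12 degrees all round.
- ball_center (a point): Centre of the dark chocolate ball, diameter 30, about 18 g, loose in the middle of the dish; at rest its centre is 15 above the lowest point of the hollow. It rolls outward if the dish is tilted by more than 12 degrees or jerked.
- dish: The dish itself: origin at the centre of its underside, axes as dish_handle.
- balance: The balance, fixed. Origin under the centre of its housing at table height, axes as pan_center. Housing 240 front to back (x), 360 end to end (y), deck 55 above the table.
- jar: Bystander: closed jar with yellow cap, diameter 60, 95 high, origin under its centre.
- beaker: Bystander: clear plastic beaker, diameter 72, 100 high, origin under its centre.
- tub: Bystander: low closed tub, diameter 72, 60 high, origin under its centre.
Things that resemble listed ones, but are neither listed nor needed, are in the scene too. Of the things shaped like the dish, the bare steel one is meant.

How it is judged:
On the way, in this order (a step that is already met when the one before it is completed fails the run):
1. the collar is at its locked mark, the dish still standing on the pan (value of joint collar between 1.18 and 1.42 rad and z of dish_hollow in the frame of pan_center below 0.012 m), for 0.3 s.
2. the dish is lifted clear of the pan, not yet turned (z of dish_hollow in the frame of pan_center above 0.05 m and angle between the x axis of dish and the x axis of pan_center, either way round below 0.3 rad), for 0.1 s.
3. the dish is a quarter turn round in the air over the pan (z of dish_hollow in the frame of pan_center above 0.05 m and horizontal distance between dish_hollow and pan_center below 0.05 m and angle between the x axis of dish and the y axis of pan_center, either way round below 0.14 rad), for 0.2 s.
At the end, for the whole second after the job is handed in: Collar at 1.18 to 1.42; dish held still by the fingers alone, hollow 70 to 160 mm above the pan (108 for a 10 cm lift), within 50 mm of its axis, bar within 0.14 rad of the balance's y, tilt under 0.10 rad, ball within 8 mm of the middle (value of joint collar between 1.18 and 1.42 rad and z of dish_hollow in the frame of pan_center between 0.07 and 0.16 m and horizontal distance between dish_hollow and pan_center below 0.05 m and angle between the x axis of dish and the y axis of pan_center, either way round below 0.14 rad and angle between dish_handle's own z axis and vertical below 0.1 rad and horizontal distance between ball_center and dish_hollow below 0.008 m and z of ball_center in the frame of dish_hollow below 0.019 m and contact force between the fingers and dish above 1 N and contact force between dish and balance below 0.05 N and linear speed of dish below 0.02 m/s and angular speed of dish below 0.3 rad/s); the arm keeps its last pose, push and grip.
It fails at once if the ball rolls more than 20 mm from the middle of the dish (horizontal distance between ball_center and dish_hollow above 0.02 m).
It fails at once if the dish is tilted by more than 0.2 rad (angle between dish_handle's own z axis and vertical above 0.2 rad).
It fails at once if the jar is disturbed (distance of jar from where it was at the start of the episode above 0.02 m).
It fails at once if the beaker is disturbed (distance of beaker from where it was at the start of the episode above 0.02 m).
It fails at once if the tub is disturbed (distance of tub from where it was at the start of the episode above 0.02 m).
It also fails if it takes over 48 s, if anything falls off the work surface, if the arm or the gripper's body presses on something with over 40 N, if the wrist force passes 120 N, or if a joint passes its speed limit or range.

## Robot

A 6-joint arm with a two-finger parallel gripper is mounted at the origin on the work surface. World frame = base frame: x ahead of the robot, y to its left, z up, the work surface at z = 0. Lengths are in m, angles in rad, forces in N, time in s.
With the tool pointing down it reaches from about 0.375 to 0.9 m from the base axis. Payload 3.1 kg.
Tool frame: the origin (TCP) lies between the finger pads; the fingertips stand 25 mm ahead of it and the grasp point (between the pads) lies 6 mm ahead of it; x points along the fingers, y is the direction in which the jaws open and shut, and the axes are right-handed (so a half turn about x gives the same grasp; the last joint's range is limited). The gripper opens to 85 mm and grips with 20 to 120 N. Pads are 22 mm wide; open, the fingers measure 114 mm over their backs; the gripper's body (76 mm by 85 mm) begins 54 mm behind the grasp point. The pads swing forward as they close: fully open they stand 13 mm farther back than shut.
Start: joints at [-0.178, 0.527, 1.433, -0, 1.181, -0.178], TCP at [0.625, 0, 0.256] pointing down, gripper open.
Joint ranges: [-3.08, 3.08], [-0.75, 2.2], [0.22, 2.44], [-1.43, 4.57], [0, 2.65], [-2.85, 2.85]. Speed limits (rad/s): [2.79, 2.79, 3.14, 3.14, 3.14, 3.14].

## Interface

Orientations are given as a unit quaternion [x, y, z, w].
In Python, from station import manip, viewer, workorder gives the robot as it stands.
- The arm moves only by the shell command python3 -m crank 'ROWS' [FORCE]. ROWS is JSON, one flat list of numbers, 5 for each row, row after row: the opening, from 0 (shut) to 1 (fully open), then the shift along the world's x, y, z in mm, then the turn about the world's z in rad. A call has 1 to 10 rows; each row is the pose to reach, as a shift and turn from the pose commanded when the call began; what a row does not reach only later rows make up. A row lasts 1/8 s, in which the tool goes at most 62.5 mm and 10.7 degrees, less where a joint would pass 70% of its speed; a pose out of reach is approached as far as the arm can. A call with a gripper value outside its range is refused whole. The fingers move at their own pace and stop on an object; FORCE is the grip in N (left out, the last holds). Time passes only in rows, so rows that repeat a pose let the fingers close. It gives the time, the measured TCP pose, the force and the opening at its end, in the units of the state.
- manip.sense(): the state, without advancing time (a new reading comes with each control period).
- viewer.snapshot(name): name is "scene" or "side" or "wrist"; returns a dict with "img" (480x640x3 uint8, red, green, blue), "range_z" (480x640 float32, m along the optical axis (not along the pixel's ray), 0 where there is no reading), "fx", "fy", "cx", "cy" (pixels), "k1" (the pictures are not rectified: a ray, as slopes to the right and down, at radius r is drawn at 1 + k1 r^2 times it, then the intrinsics apply), "origin" and "attitude" of the camera in the world. Camera axes: x right, y down, z forward; pixel columns grow to the right and rows downward; lengths in m; the calibration is good to about 2 mm. A picture is of the moment at which its call begins.
- workorder.sign_off(): hands the job in, once; it reports no verdict.
The state is a dict: "t": time; "q": joint angles; "qd": joint speeds; "tau": joint torques, N m; "tcp_pos": TCP position; "tool_rot": TCP orientation; "force": force on the tool from outside, world axes, zero at the start; "ft_torque": the same for the moment, N m; "finger_gap": opening from 0.0 (shut) to 1.0 (fully open).
Only numpy, scipy, OpenCV 4.12 (cv2) and the standard library are available. Lean on these libraries where they do the work, as an engineer would, in place of code of your own. Each camera call takes 0.05 s, during which the arm holds its last target.

## Working session

There is one attempt and no reset: what is moved stays moved. The work goes in short steps, Python scripts to look and compute and a shell command to move; the robot and the scene stay as the last step left them, time stands still between calls to the robot, and variables do not carry over. Pictures are saved under pics/ and viewed, and the job is handed in when it is done.

```bash
ls; mkdir -p pics; cat > h.py <<'E'
import numpy as np, cv2, pickle
from scipy.spatial.transform import Rotation as R
def grab(name,tag):
    from station import viewer
    s=viewer.snapshot(name); pickle.dump(s,open(f'pics/{tag}.pkl','wb'))
    cv2.imwrite(f'pics/{tag}.png',s['img'][:,:,::-1]); return s
def load(tag): return pickle.load(open(f'pics/{tag}.pkl','rb'))
def rot(s):
    a=np.array(s['attitude'],float)
    return a if a.shape==(3,3) else R.from_quat(a).as_matrix()
def slopes(s,uv):
    uv=np.atleast_2d(np.array(uv,float))
    d=np.c_[(uv[:,0]-s['cx'])/s['fx'],(uv[:,1]-s['cy'])/s['fy']]
    n=d.copy()
    for _ in range(20):
        n=d/(1+s['k1']*(n**2).sum(1,keepdims=True))
    return np.c_[n,np.ones(len(n))]
def onplane(s,uv,z):
    d=slopes(s,uv)@rot(s).T; o=np.array(s['origin'])
    return o+d*((z-o[2])/d[:,2])[:,None]
def cloud(s,mask=None):
    z=s['range_z']; m=z>0
    if mask is not None: m&=mask
    v,u=np.nonzero(m)
    d=slopes(s,np.c_[u,v])*z[v,u][:,None]
    return d@rot(s).T+np.array(s['origin']),u,v
def proj(s,P):
    c=(np.atleast_2d(P)-np.array(s['origin']))@rot(s)
    n=c[:,:2]/c[:,2:]; n=n*(1+s['k1']*(n**2).sum(1,keepdims=True))
    return n*[s['fx'],s['fy']]+[s['cx'],s['cy']]
E
python3 - <<'E'
from h import *
from station import manip
print(manip.sense())
for n in('scene','side','wrist'):
    s=grab(n,n+'0'); print(n,[s[k] for k in('fx','fy','cx','cy','k1','origin','attitude')])
E
```

```text
pics
{'t': 0.0, 'q': array([-1.78476277e-01,  5.28485231e-01,  1.43391133e+00, -8.15599113e-08,
        1.18142760e+00, -1.78483136e-01]), 'qd': array([ 1.90672973e-03,  5.32503538e-04, -7.05727484e-04, -3.20493635e-05,
        1.34569285e-03,  3.61303313e-04]), 'tau': array([ 2.50220628e-04, -4.42344439e+01, -1.78024775e+01, -2.06930472e-04,
        8.36740597e-03,  2.24214921e-05]), 'tcp_pos': array([6.24324929e-01, 1.66049404e-04, 2.55318995e-01]), 'tool_rot': array([ 0.49954797,  0.50064945, -0.50044796,  0.49935337]), 'force': array([ 0.04390408,  0.08862645, -0.27686108]), 'ft_torque': array([ 0.03204364, -0.01323455,  0.00321961]), 'finger_gap': 1.0011805326289662}
scene [586.7515093096353, 586.7515093096353, 322.84973566666383, 252.26591292083867, -0.19678720866168625, array([ 1.15574894, -0.61375273,  1.03043889]), array([ 0.87767932,  0.296992  , -0.12475108, -0.35484071])]
side [545.50479686193, 545.50479686193, 315.6108050924375, 240.44699600601257, -0.08213988094574763, array([0.12578517, 0.94081297, 0.83674131]), array([-0.22151524,  0.8610237 , -0.44470205,  0.10867047])]
wrist [392.5643152987909, 392.5643152987909, 323.1102516959699, 243.42807673946191, -0.07553461297064686, array([0.62441168, 0.06685115, 0.371581  ]), array([ 9.90838893e-01,  4.41123501e-05, -1.25476336e-03,  1.35043367e-01])]
```

View pics/scene0.png

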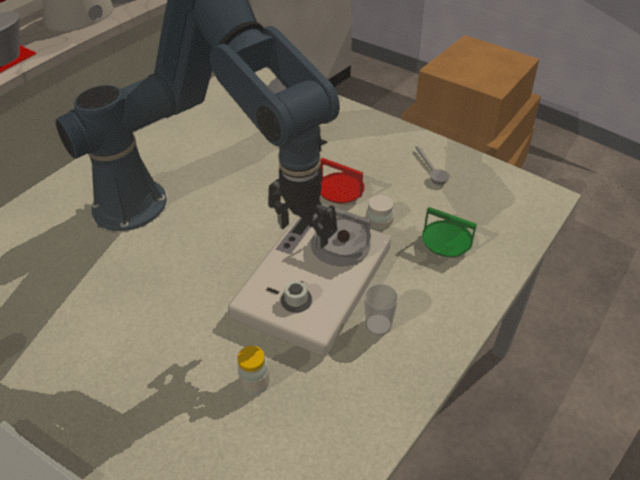

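View pics/side0.png

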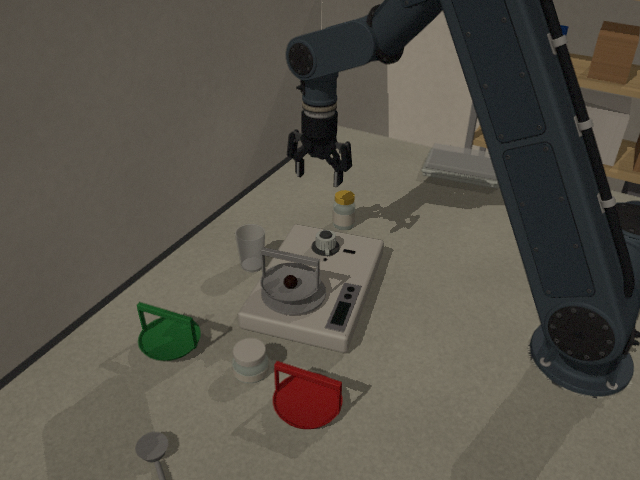

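View pics/wrist0.png

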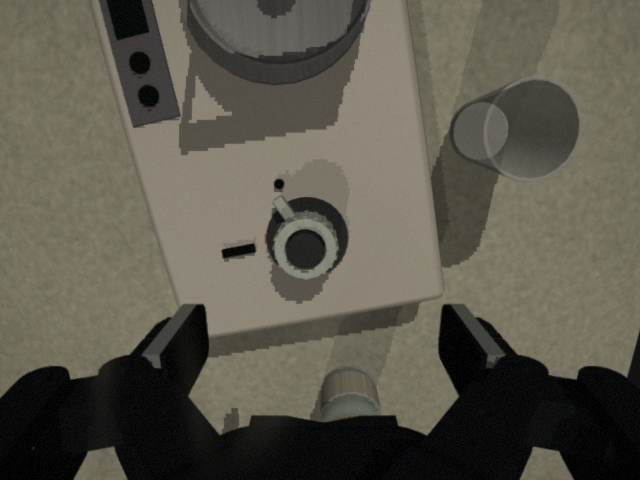

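```bash
python3 - <<'E'
from h import *
s=load('wrist0'); g=cv2.cvtColor(s['img'],cv2.COLOR_RGB2GRAY)
v=g[160:300,200:360]
for th in (25,40):
    n,l,st,c=cv2.connectedComponentsWithStats((v<th).astype(np.uint8))
    for i in range(1,n):
        if st[i,4]>25: print(th,st[i],c[i]+[200,160])
cv2.imwrite('pics/w0z.png',cv2.resize(s['img'][160:300,200:360,::-1],(800,700),interpolation=cv2.INTER_NEAREST)[:600])
P,u,v=cloud(s)
m=(P[:,2]>.085)&(P[:,2]<.11)&(abs(u-305)<50)&(abs(v-245)<50)
print(m.sum(),P[m].mean(0),P[m].min(0),P[m].max(0))
m=(abs(P[:,2]-.055)<.004); print(np.median(P[m],0))
E
```

```text
25 [75 20  8  9 61] [278.62295082 183.81967213]
25 [74 52 10 11 59] [277.81355932 217.69491525]
25 [ 89  70  35  17 105] [306.95238095 235.47619048]
25 [ 23  84  32  14 248] [238.41532258 250.4233871 ]
40 [75 19  9 10 68] [278.70588235 183.67647059]
40 [ 88  38  59  67 933] [323.60771704 216.69453376]
40 [ 67  51  17  48 298] [273.26174497 229.60067114]
40 [  86   70   39   38 1155] [304.91774892 248.55151515]
40 [ 22  84  33  14 279] [238.29390681 250.47311828]
3035 [ 0.6105994  -0.01421697  0.09198103] [ 0.58573437 -0.04052233  0.08509867] [0.63490354 0.00926958 0.0976539 ]
[0.58138756 0.0444559  0.05365234]
```

View pics/w0z.png

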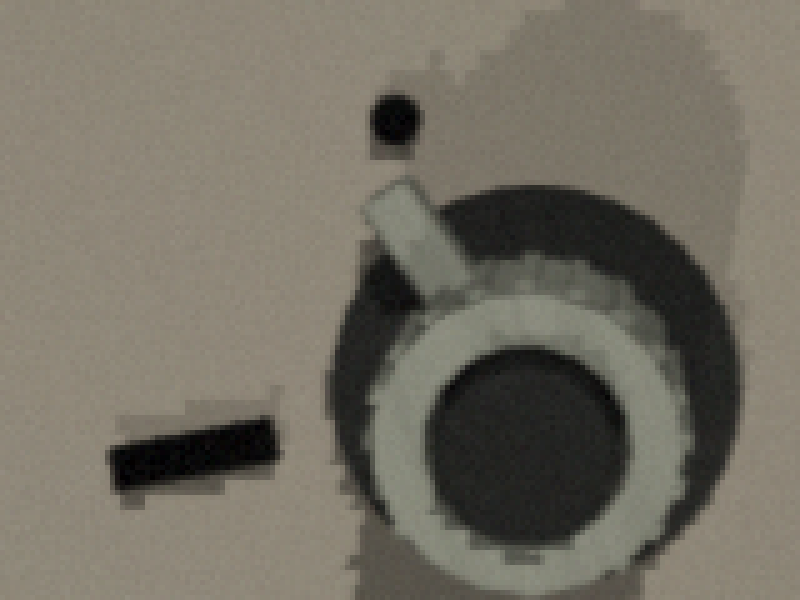

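```bash
python3 - <<'E'
from h import *
s=load('wrist0')
post=onplane(s,[305.4,249],.097)[0]; ring=onplane(s,[306,248.5],.092)[0]
dot=onplane(s,[278.7,183.7],.0555)[0]; rib=onplane(s,[238.4,250.5],.059)[0]
tip=onplane(s,[200+397/5,160+192/5],.072)[0]
r1=onplane(s,[[222.5,253.5],[254.5,247.5]],.059); 
print('post',post,'ring',ring,'dot',dot,'rib',rib,'tip',tip)
ax=(post+ring)/2
for n,p in(('dot',dot),('rib',rib),('tip',tip)):
    d=(p-ax)[:2]; print(n,np.linalg.norm(d),np.arctan2(d[1],d[0]))
d=(r1[1]-r1[0]); print('ribdir',np.linalg.norm(d),np.arctan2(d[1],d[0]))
# deck edges via cloud: from scene + wrist
P,u,v=cloud(s); m=abs(P[:,2]-.055)<.006
img=m.reshape(-1) 
q=P[m][:,:2]; print(q.min(0),q.max(0))
# pan from wrist/side/scene clouds
for t in('scene0','side0'):
    s=load(t); P,u,v=cloud(s)
    m=(abs(P[:,2]-.055)<.004)&(P[:,0]>.35)&(P[:,0]<.9)&(abs(P[:,1]-.1)<.35)
    q=P[m][:,:2].astype(np.float32); print(t,len(q),cv2.minAreaRect(q))
    m=(P[:,2]>.14)&(P[:,2]<.185)&(P[:,0]>.45)&(P[:,0]<.8)&(P[:,1]>.03)&(P[:,1]<.25)
    print(m.sum(), P[m].min(0) if m.any() else '',P[m].max(0) if m.any() else '')
E
```

```text
post [ 0.6107943  -0.01363349  0.097     ] ring [ 0.61099653 -0.01471224  0.092     ] dot [0.5879019  0.02889141 0.0555    ] rib [ 0.55295766 -0.02611885  0.059     ] tip [0.59002772 0.01957791 0.072     ]
dot 0.04881837402619335 2.0612219097374798
rib 0.05915649571953515 -2.9382556132985282
tip 0.03968092102495374 2.124554606502605
ribdir 0.02770800259186738 0.19065476157852007
[ 0.44339731 -0.20064533] [0.79915978 0.1713881 ]
scene0 8240 ((0.6019165515899658, 0.0824061930179596), (0.6274968981742859, 0.4515160918235779), 89.85244750976562)
302 [0.53787937 0.16364382 0.14036662] [0.66086607 0.18958943 0.16785457]
side0 6897 ((0.6016271114349365, 0.09702339768409729), (0.4512777328491211, 0.5997322797775269), 0.3757935166358948)
507 [0.53185401 0.16089161 0.14081457] [0.65557233 0.19669079 0.16695522]
```

```bash
python3 - <<'E'
from h import *
s=load('scene0'); hsv=cv2.cvtColor(s['img'],cv2.COLOR_RGB2HSV)
m=cv2.inRange(hsv,(15,150,80),(35,255,255))>0
m[:330]=0
P,u,v=cloud(s,m); k=P[:,2]>.08; print(P[k].mean(0),P[k].min(0),P[k].max(0))
for t in('scene0','side0'):
    s=load(t);P,u,v=cloud(s)
    m=(P[:,2]>.148)&(P[:,2]<.172)&(P[:,0]>.5)&(P[:,0]<.7)&(P[:,1]>.1)&(P[:,1]<.25)
    q=P[m]; c=q.mean(0); w=np.linalg.svd(q-c,full_matrices=False)[2][0]; pr=(q-c)@w
    k=abs(pr)<.07; print(t,c,w,np.arctan2(w[1],w[0]),pr.min(),pr.max(),c+w*(pr.min()+pr.max())/2, q[:,2].max())
    r=(P[:,0]>.72)&(P[:,0]<.9)&(abs(P[:,1])<.3)&(P[:,2]>.09)&(P[:,2]<.11); print('beaker',P[r].mean(0) if r.any() else 0)
E
```

```text
[ 0.6559233  -0.20327408  0.09260589] [ 0.62873737 -0.22776491  0.08004462] [ 0.68023538 -0.17553831  0.09859708]
scene0 [0.61611018 0.17554924 0.16026923] [ 0.99141833  0.12956697 -0.01738093] 0.12995199513874667 -0.07823653632154602 0.04495523262851849 [0.59961233 0.17339316 0.16055846] 0.167854567476606
beaker [0.76999244 0.07161397 0.09598297]
side0 [0.59202093 0.18116624 0.16004439] [-0.98553332 -0.16943887 -0.00381275] -2.9713311251829713 -0.06449054907265826 0.061116200887707375 [0.5936837  0.18145211 0.16005083] 0.1669552243932989
beaker [0.76760313 0.07610899 0.09555476]
```

```bash
python3 -m crank '[1,-7,-7,-20,0.18, 1,-14,-14,-40,0.36, 1,-14,-14,-60,0.54, 1,-14,-14,-60,0.55]' 60; python3 - <<'E'
from h import *
s=grab('wrist','w1')
E
```

```text
t: 0.65
tcp_pos: [0.6096, -0.0138, 0.1945]
tool_rot: [0.345, 0.618, -0.346, 0.615]
force: [-0.6, -0.1, 0.6]
finger_gap: 0.997
```

View pics/w1.png

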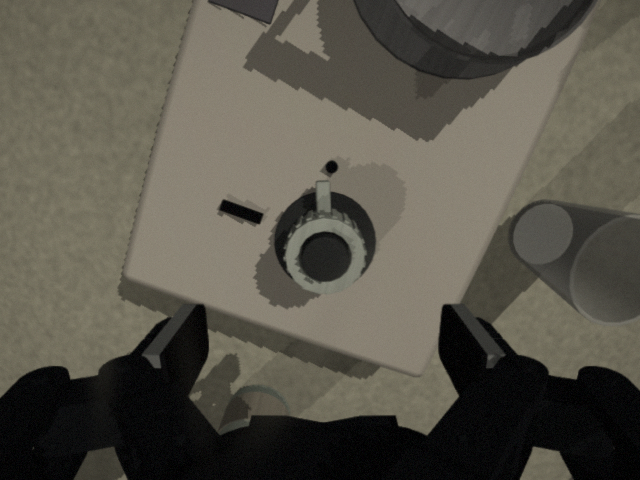

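The collar ring is at (326,255) and its lug at (323,195) points straight up in the picture, so the jaws are across it. The dot is at (331,167) and the rib at (241,211).

```bash
python3 - <<'E'
from h import *
s=load('w1')
print(onplane(s,[326,257.5],.097), onplane(s,[326,255.5],.092))
P,u,v=cloud(s); m=(P[:,2]>.088)&(P[:,2]<.1)&(abs(u-326)<60)&(abs(v-255)<60); q=P[m][:,:2].astype(np.float32)
print(cv2.minEnclosingCircle(q),q.mean(0))
cv2.imwrite('pics/w1z.png',cv2.resize(s['img'][140:310,200:400,::-1],(700,595),interpolation=cv2.INTER_NEAREST))
E
```

```text
[[ 0.61014464 -0.01385293  0.097     ]] [[ 0.61033678 -0.01413937  0.092     ]]
((0.6101731657981873, -0.015327472239732742), 0.024733299389481544) [ 0.6097026  -0.01462436]
```

View pics/w1z.png

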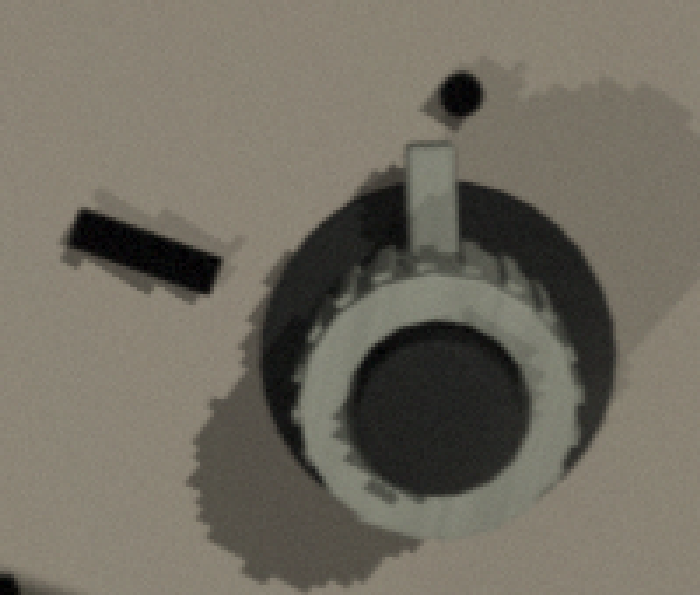

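```bash
python3 -m crank '[1,1,-1,-40,0, 1,1,-1,-80,0, 1,1,-1,-108,0, 1,1,-1,-108,0, 0.3,1,-1,-108,0, 0.3,1,-1,-108,0, 0.3,1,-1,-108,0, 0.3,1,-1,-108,0]' 60; python3 - <<'E'
from h import *
s=load('w1')
ax=np.array([.6102,-.0145])
for n,uv,z in(('tip',[323.1,183.5],.072),('dot',[331.5,166.8],.0555),('rib',[241.3,211.5],.059)):
    d=onplane(s,uv,z)[0,:2]-ax; print(n,np.linalg.norm(d),np.arctan2(d[1],d[0])%(2*np.pi))
E
```

```text
t: 1.7
tcp_pos: [0.6115, -0.016, 0.0906]
tool_rot: [0.344, 0.617, -0.346, 0.617]
force: [-4.8, -2.3, 7.2]
finger_gap: 0.545
tip 0.039765111976016086 2.1557828825470855
dot 0.04868461150942028 2.0396115007053046
rib 0.058546033050747556 3.339810373321768
```

```bash
python3 -m crank '[0.3,0,0,0,0.15, 0.3,0,0,0,0.32, 0.3,0,0,0,0.49, 0.3,0,0,0,0.66, 0.3,0,0,0,0.83, 0.3,0,0,0,1.0, 0.3,0,0,0,1.12, 0.3,0,0,0,1.19, 0.3,0,0,0,1.19, 0.3,0,0,0,1.19]'; python3 - <<'E'
from h import *
s=grab('wrist','w2'); s=grab('side','s2')
from station import manip; a=manip.sense(); r=R.from_quat(a['tool_rot']).as_matrix(); print(r[:,1],np.arctan2(r[1,1],r[0,1]),a['ft_torque'])
E
```

```text
t: 2.95
tcp_pos: [0.6122, -0.0144, 0.0906]
tool_rot: [-0.06, 0.704, 0.06, 0.705]
force: [-3.2, 2.1, 5.8]
finger_gap: 0.541
[-1.68632711e-01  9.85678958e-01 -4.16513922e-07] 1.7402386758998658 [0.21875018 0.35811092 0.11922294]
```

View pics/w2.png

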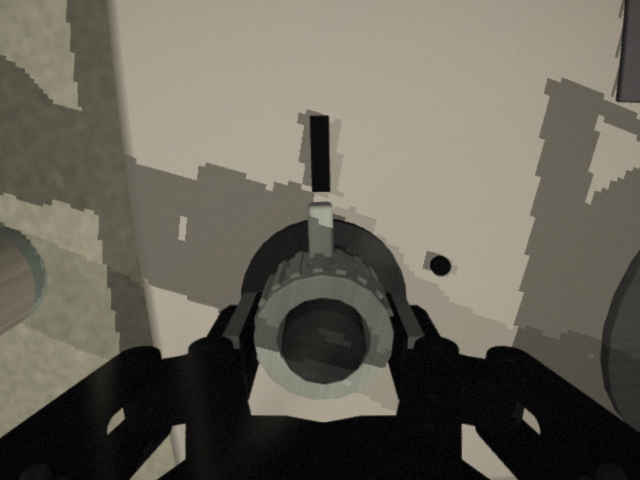

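View pics/s2.png

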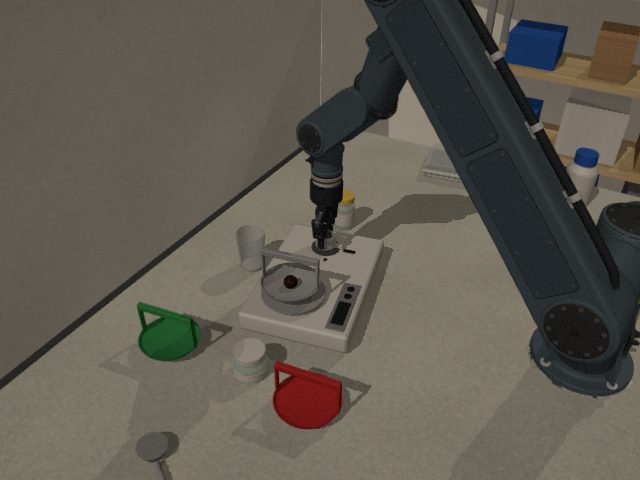

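The lug (320,207) now lines up with the rib (319,192). I'll release, rise and go towards the dish.

```bash
python3 -m crank '[1,0,0,0,0, 1,0,0,0,0, 1,0,0,0,0, 1,0,0,50,0, 1,0,0,110,0, 1,0,0,170,0, 1,0,0,190,0.02, 1,0,0,190,0.02]'; python3 - <<'E'
from h import *
s=grab('wrist','w3'); s=grab('side','s3'); s=grab('scene','c3')
E
```

```text
t: 4.05
tcp_pos: [0.613, -0.0152, 0.2805]
tool_rot: [-0.067, 0.702, 0.066, 0.706]
force: [-0.1, 1.1, 0.4]
finger_gap: 0.997
```

View pics/w3.png

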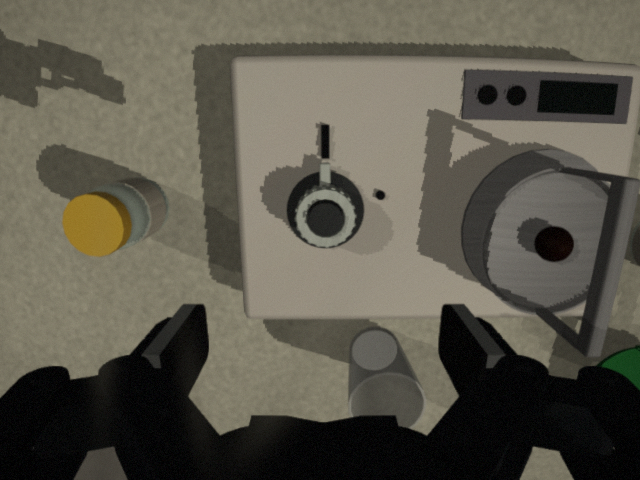

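View pics/c3.png

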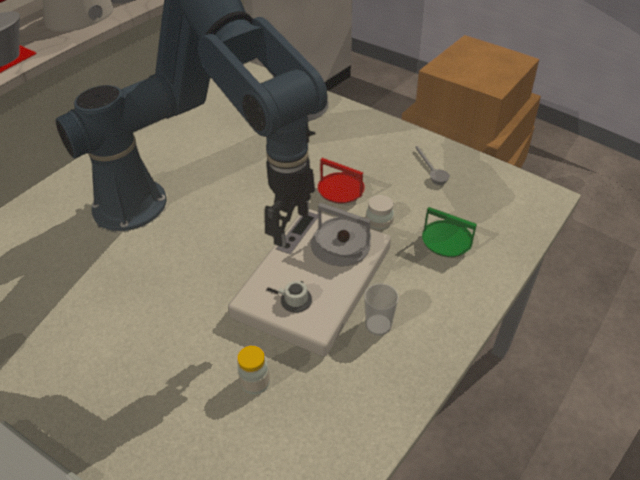

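The lug at (325,172) points at the rib (325,140). The bar runs from (625,180) to (594,355), with the ball at (554,243).

```bash
python3 - <<'E'
from h import *
s=load('w3'); 
cv2.imwrite('pics/w3z.png',cv2.resize(s['img'][140:380,450:640,::-1],(475,600),interpolation=cv2.INTER_NEAREST))
ax=np.array([.6102,-.0145])
tip=onplane(s,[325,163],.072)[0,:2]; rib=onplane(s,[325,141],.059)[0,:2]; dot=onplane(s,[379.5,195],.0555)[0,:2]
for p in(tip,rib,dot):
    d=p-ax; print(np.linalg.norm(d),np.arctan2(d[1],d[0])%(2*np.pi))
for t in('w3','s3','c3'):
    s=load(t);P,u,v=cloud(s)
    m=(P[:,2]>.152)&(P[:,2]<.172)&(P[:,0]>.5)&(P[:,0]<.7)&(P[:,1]>.13)&(P[:,1]<.23)
    q=P[m]
    for _ in range(3):
        c=q.mean(0); w=np.linalg.svd(q-c,full_matrices=False)[2][0]; pr=(q-c)@w
        d=np.linalg.norm((q-c)-pr[:,None]*w,axis=1); q=q[d<.012]
    pr=(q-c)@w
    print(t,len(q),np.arctan(w[1]/w[0]),pr.min(),pr.max(),c+w*(pr.min()+pr.max())/2,q.min(0),q.max(0))
E
```

```text
0.042695619233639265 3.3569197524090177
0.059943156616092966 3.3491048502691307
0.048605173734077835 2.0520410228224173
w3 4785 0.169132052678106 -0.05884529055259182 0.06728778515275803 [0.59536813 0.17235706 0.16079741] [0.53247374 0.1579477  0.15200114] [0.65783858 0.19107044 0.16532778]
s3 455 0.16907358937185485 -0.06353039369709178 0.06204198061123886 [0.59367879 0.18146695 0.1606869 ] [0.53174297 0.1644223  0.15200802] [0.65637534 0.19553814 0.16696958]
c3 377 0.1755258329449571 -0.06613407253280401 0.0619698532766515 [0.59717654 0.17205011 0.16058946] [0.53328977 0.15745457 0.15219625] [0.66010182 0.19058471 0.1672707 ]
```

View pics/w3z.png

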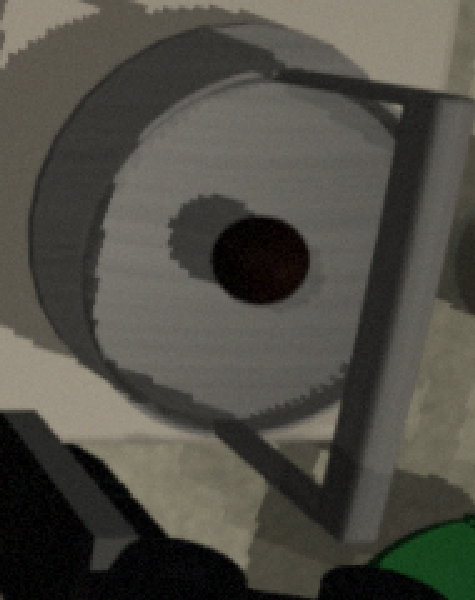

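```bash
python3 -m crank '[1,-4,45,0,-0.01, 1,-9,95,-10,-0.02, 1,-13,145,-30,-0.02, 1,-17,185,-50,-0.02, 1,-17,192,-60,-0.02, 1,-17,192,-60,-0.02]'; python3 - <<'E'
from h import *
s=grab('wrist','w4'); s=grab('side','s4')
P,u,v=cloud(s)
from station import manip; print(manip.sense()['tcp_pos'])
for t in('w4','s4'):
    s=load(t);P,u,v=cloud(s)
    m=(P[:,2]>.160)&(P[:,2]<.170)&(P[:,0]>.5)&(P[:,0]<.7)&(P[:,1]>.14)&(P[:,1]<.22)
    q=P[m]; c=q.mean(0); w=np.linalg.svd(q-c,full_matrices=False)[2][0]; pr=(q-c)@w
    k=np.cross(np.r_[w[:2]],(q-c)[:,:2]); print(t,len(q),c,np.arctan(w[1]/w[0]),np.percentile(k,[1,99]),pr.min(),pr.max())
E
```

```text
t: 4.95
tcp_pos: [0.594, 0.1769, 0.2161]
tool_rot: [-0.06, 0.706, 0.06, 0.703]
force: [0.6, -0.5, 0.9]
finger_gap: 1.0
[0.59537666 0.17583261 0.21797857]
w4 6534 [0.58859824 0.17436618 0.16329649] 0.16938617810847417 [-0.00591063  0.00588227] -0.05656654846637176 0.06960106470098702
s4 273 [0.59180629 0.17999469 0.16336159] 0.17237179058421673 [-0.00661751  0.00876959] -0.06488492047234505 0.060221706631657226<stdin>:9: DeprecationWarning: Arrays of 2-dimensional vectors are deprecated. Use arrays of 3-dimensional vectors instead. (deprecated in NumPy 2.0)
```

View pics/w4.png

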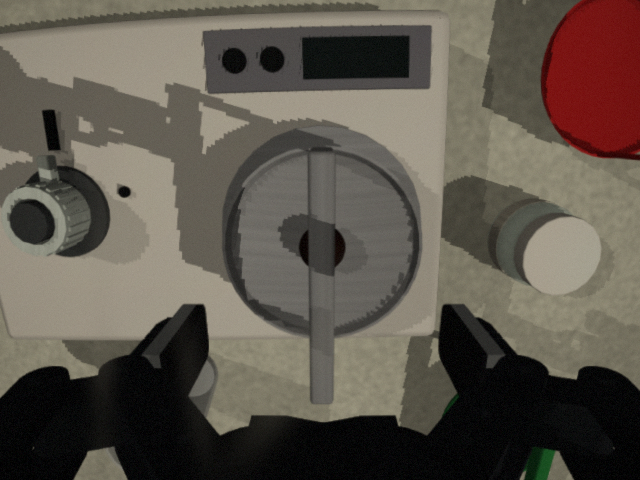

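View pics/s4.png

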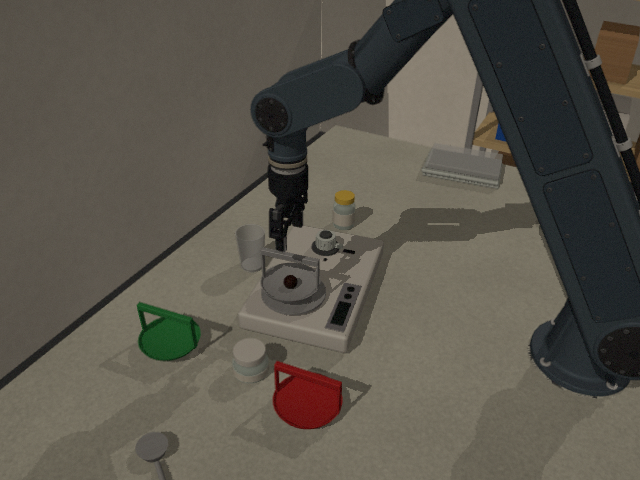

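The bar lies straight down the picture at u=321, midway between the fingers (207 and 440), and the ball is in the middle at (321,245). The TCP is within 1 mm of the bar's centre.

```bash
python3 -m crank '[1,0,0,-20,0, 1,0,0,-40,0, 1,0,0,-53,0, 1,0,0,-53,0, 0.5,0,0,-53,0, 0.3,0,0,-53,0, 0.2,0,0,-53,0, 0.1,0,0,-53,0, 0,0,0,-53,0, 0,0,0,-53,0]' 60;  python3 - <<'E'
from h import *
grab('wrist','w5');grab('side','s5')
E
```

```text
t: 6.3
tcp_pos: [0.5953, 0.1768, 0.1657]
tool_rot: [-0.06, 0.704, 0.06, 0.705]
force: [-0.1, -1.7, 2.7]
finger_gap: 0.129
```

View pics/w5.png

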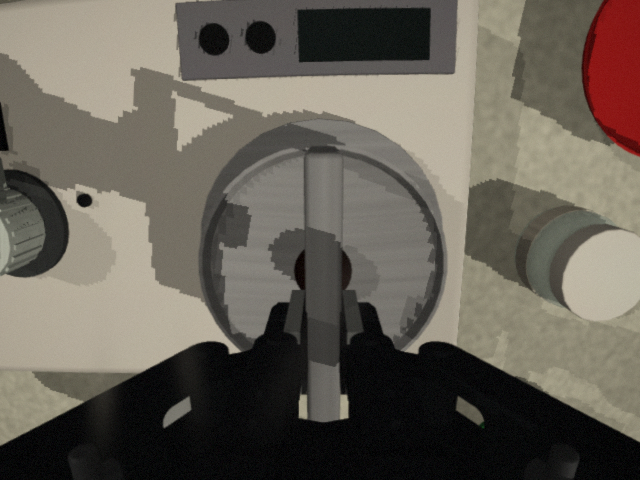

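The fingers hold the bar (u 305–343), with the ball still in the middle at (322,268). Next is a gentle lift.

```bash
python3 -m crank '[0,0,0,2,0, 0,0,0,6,0, 0,0,0,12,0, 0,0,0,19,0, 0,0,0,26,0, 0,0,0,33,0, 0,0,0,40,0, 0,0,0,46,0, 0,0,0,49,0, 0,0,0,50,0]';  python3 -m crank '[0,0,0,2,0, 0,0,0,6,0, 0,0,0,12,0, 0,0,0,19,0, 0,0,0,26,0, 0,0,0,33,0, 0,0,0,40,0, 0,0,0,46,0, 0,0,0,50,0, 0,0,0,50,0]'; python3 - <<'E'
from h import *
grab('wrist','w6');grab('side','s6')
E
```

```text
t: 7.65
tcp_pos: [0.595, 0.177, 0.2155]
tool_rot: [-0.06, 0.705, 0.06, 0.705]
force: [0.4, -0.2, -3.0]
finger_gap: 0.125
t: 8.9
tcp_pos: [0.5951, 0.1771, 0.2657]
tool_rot: [-0.06, 0.704, 0.06, 0.705]
force: [0.0, -0.2, -4.2]
finger_gap: 0.125
```

View pics/s6.png

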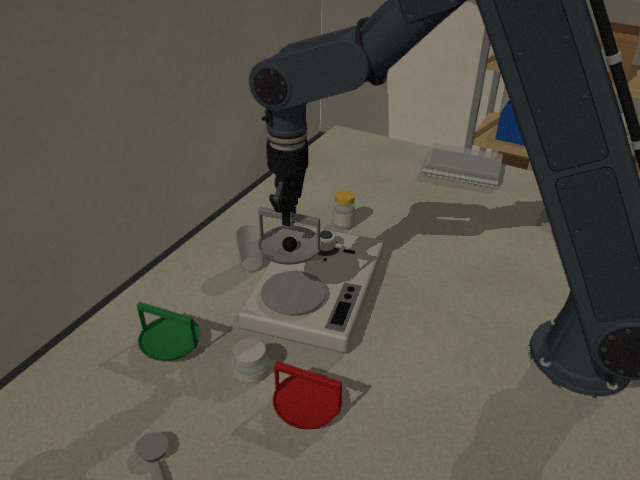

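View pics/w6.png

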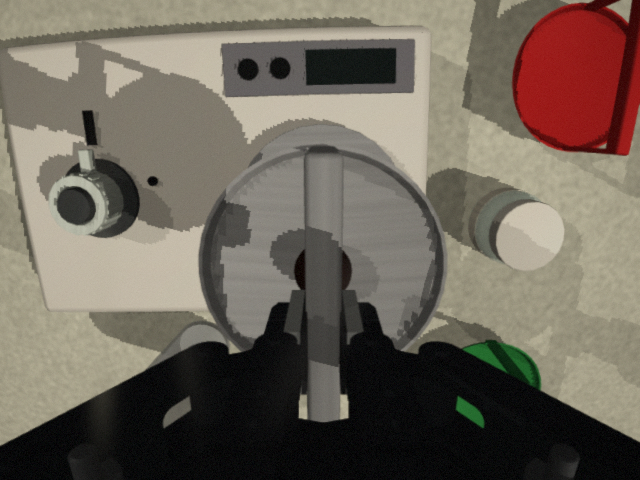

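The dish hangs level about 10 cm up, with the ball still at (322,268) relative to the bar. Now a slow quarter turn clockwise, -1.54 rad in total.

```bash
python3 -m crank '[0,0,0,0,-0.02, 0,0,0,0,-0.06, 0,0,0,0,-0.12, 0,0,0,0,-0.2, 0,0,0,0,-0.28, 0,0,0,0,-0.36, 0,0,0,0,-0.44, 0,0,0,0,-0.52, 0,0,0,0,-0.6, 0,0,0,0,-0.68]';  python3 -m crank '[0,0,0,0,-0.08, 0,0,0,0,-0.16, 0,0,0,0,-0.24, 0,0,0,0,-0.32, 0,0,0,0,-0.4, 0,0,0,0,-0.48, 0,0,0,0,-0.56, 0,0,0,0,-0.64, 0,0,0,0,-0.72, 0,0,0,0,-0.77]'; python3 -m crank '[0,0,0,0,-0.04, 0,0,0,0,-0.07, 0,0,0,0,-0.09, 0,0,0,0,-0.09, 0,0,0,0,-0.09, 0,0,0,0,-0.09]'; python3 - <<'E'
from h import *
grab('wrist','w7');grab('side','s7');grab('scene','c7')
s=load('s6')
P,u,v=cloud(s); m=(abs(P[:,2]-.068)<.003)&(u>255)&(u<330)&(v>265)&(v<318); q=P[m][:,:2].astype(np.float32); print('pan',cv2.minEnclosingCircle(q),cv2.minAreaRect(q))
s=load('w7');P,u,v=cloud(s)
m=(P[:,2]>.24)&(P[:,2]<.27)&(abs(P[:,0]-.595)<.1)&(abs(P[:,1]-.177)<.1)&(abs(u-323)<22)&(v<285)
q=P[m][:,:2]; c=q.mean(0); w=np.linalg.svd(q-c,full_matrices=False)[2][0]; print(len(q),c,np.arctan2(w[1],w[0]), P[m][:,2].min(),P[m][:,2].max())
r=onplane(s,[[222,100],[300,100]],.055)
E
```

```text
t: 10.25
tcp_pos: [0.5949, 0.177, 0.265]
tool_rot: [0.18, 0.684, -0.18, 0.684]
force: [-0.3, 0.3, -4.3]
finger_gap: 0.126
t: 11.5
tcp_pos: [0.5949, 0.177, 0.265]
tool_rot: [0.423, 0.567, -0.423, 0.566]
force: [0.6, -1.0, -3.2]
finger_gap: 0.129
t: 12.25
tcp_pos: [0.595, 0.177, 0.2653]
tool_rot: [0.448, 0.547, -0.448, 0.547]
force: [0.6, 1.3, -3.2]
finger_gap: 0.124
pan ((0.5883343815803528, 0.17729587852954865), 0.07191658020019531) ((0.5878024101257324, 0.17827002704143524), (0.1383325606584549, 0.1412552446126938), 26.720306396484375)
5175 [0.58621405 0.21847619] -1.3698340903466468 0.24007172295601595 0.26526921183219787
```

View pics/w7.png

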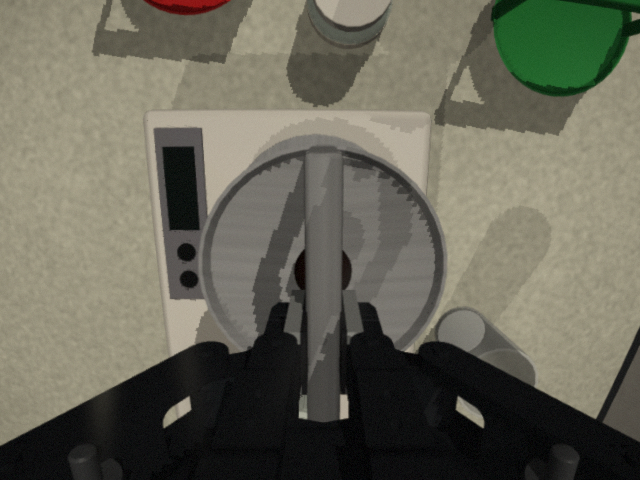

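View pics/s7.png

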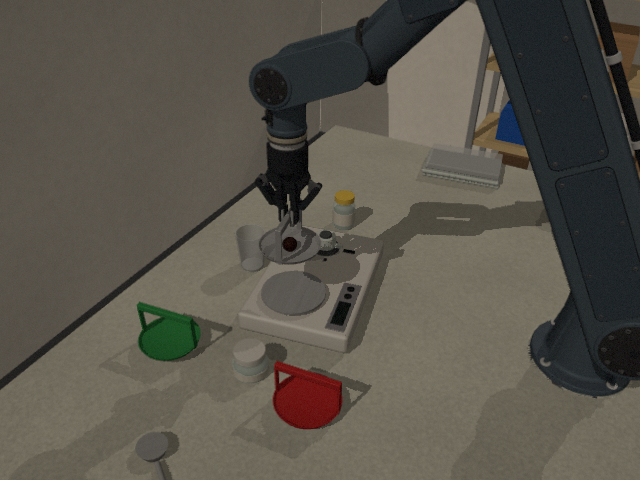

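View pics/c7.png

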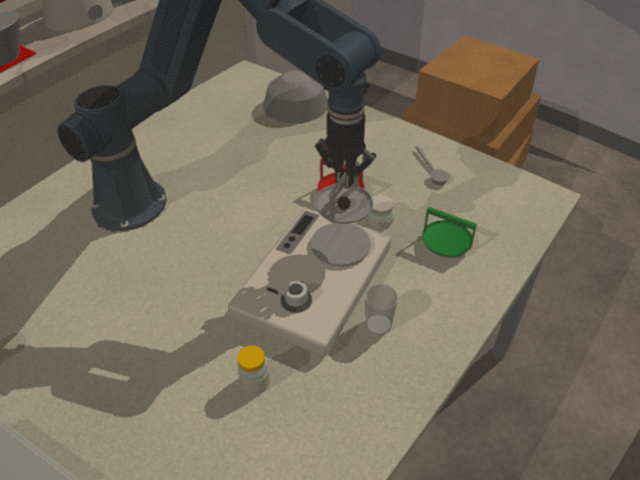

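All final conditions check out: the bar is at -1.370 rad against a target of -1.37, the dish is about 7 mm from the pan's axis, the ball is in the middle at (322,268), and the lug is still at the rib. I'll let it settle and hand in.

```bash
python3 -m crank '[0,0,0,0,0, 0,0,0,0,0, 0,0,0,0,0, 0,0,0,0,0]'; python3 -c "
from station import workorder; print(workorder.sign_off())"
```

```text
t: 12.9
tcp_pos: [0.595, 0.177, 0.2653]
tool_rot: [0.448, 0.547, -0.448, 0.547]
force: [-0.8, 1.3, -3.2]
finger_gap: 0.125
the job is handed in; nothing more can be done
None
```

I turned the lock collar to its mark, lifted the dish 10 cm straight up, and turned it a quarter turn clockwise over the pan. I handed in at 12.9 s with the dish still held; no verdict was reported.

- **Collar:** I turned it 1.19 rad from a measured start of about 0.12. In the image after release, the lug was within about 0.02 rad of the rib, so the joint reads about 1.30–1.31. The later pictures still show the lug at the rib.
- **Dish:** In the last pictures the bar measured -1.370 rad, against the target of -1.37 (balance turned by 0.20 rad, less a quarter turn). The dish was about 7 mm off the pan's axis and looked level, and the arm was still.
- **Ball:** It stayed in the middle of the dish. It was partly hidden by the bar in the wrist pictures but appeared in the same place before and after the lift and the turn.
- **Bystanders:** Nothing came near the jar, beaker or tub, and they look unmoved in the pictures; I did not measure their positions again at the end.
- **Disagreement:** Camera estimates of the bar's centre differed by up to 9 mm in y (0.172 to 0.181), because each camera saw a different side of the bar. A close wrist view settled it at 0.1755 before I gripped.

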